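# Click the tip refill home in the roll-top cabinet

### The job

A refill of sterile pipette tips has only been laid in its rack inside the roll-top cabinet. Roll the cover all the way open, take the loading hood from its steel tray and press the refill straight down with it until it clicks home, flush with the rack, touching the refill with nothing but the hood; then stand the hood flat in its tray again and roll the cover fully shut. Do not knock or shift the dishes, tubes, burner or beaker.

Things in the scene. Friction and masses are not known exactly. Their poses are not given: they have to be found in the camera images.
- cabinet: White half-barrel roll-top bench cabinet, 380 deep (x) x 334 wide x 240 high, fixed. Origin: centre of its underside; x from front to back. The cover's track is circular about a level axis along y, 50 mm above the origin. Half-round side walls of radius 190 stay up (inner faces y = +-155). Rack and dishes stand on its floor (40 mm up) in the front half, either one on the left.
- cover (a joint): Tambour cover of 15 aluminium slats (outer radius 180 mm), turning about the track's axis, rad: 0 fully shut (front slat on the sill), 1.5 fully open (rolled up, over and down behind the rear shell). It may start ajar up to 0.4. It stays where it is left; friction and weight take up to about 7 N at the bar.
- cover_bar (a point): Middle of the cover's dark round pull bar, 12 thick, 116 long, along the cabinet's y, on a post at each end. It runs on a circle of radius 218 about the track's axis, with 32 mm of room between bar and slats. Shut, it is at the front, 13.5 degrees above the axis's level; it rises and goes back as the cover opens, ending at 99.5 degrees, just behind the top.
- rack_rim (a point): Centre of the open top of the white tip rack, level with its rim: a box 122 long (its x) x 82 wide (its y) x 75 high, fixed in the cabinet; z up. Sprung catches in its long sides hold the refill up until it is pressed past them.
- refill_deck (a point): Centre of the top of the blue refill deck (114 along x, 74 along y, 14 thick; axes as the rack's). 60 upright tips 12 tall fill its middle 89 x 53; a bare margin 11 wide runs round them. At first its top is about 11 mm above the rack's rim; clicked home it is flush with the rim and stops there. It takes about 10 to 16 N straight down.
- hood_grip (a point): Grip point of the loading hood: white box, open below, 110 (its x) x 72 (its y) x 37 high, about 140 g; its inside, 102 x 64, goes over the tips and its lower rim bears on the deck's margin. On top a rib 20 thick (y), 70 long (x), 37 to 83 mm above the lower rim; this point is inside the rib, 62 above the lower rim; z up. Starts rim down in the tray.
- tray_floor (a point): Centre of the inner floor of the low steel tray, 144 x 106 inside, walls 9 mm above the floor, fixed on the bench left or right of the cabinet; x along its length, z up.
- dishes_mid (a point): Bystander: middle of a stack of culture dishes, 91 across, 73 high, in the cabinet beside the rack.
- tubes_mid (a point): Bystander: middle of a wire tube rack 180 x 70 x 65 with yellow-capped tubes, 145 high over all, on the bench at the cabinet's other side.
- burner_mid (a point): Bystander: steel spirit burner, 76 across, 78 high, on the bench in front of the cabinet; this point 35 mm above the bench.
- beaker_mid (a point): Bystander: glass beaker, 68 across, 90 high, on the bench in front of the cabinet; this point half-way up.

How it is judged:
On the way, in this order (a step that is already met when the one before it is completed fails the run):
1. the cover is rolled fully open (past 1.3 rad) (value of joint cover above 1.3 rad), for 0.1 s.
2. the refill is clicked home under the loading hood: its top within 3 mm of the rack's rim, level, with the hood on it (z of refill_deck in the frame of rack_rim below 0.003 m and angle between the z axis of refill_deck and the z axis of rack_rim, either way round below 0.03 rad and horizontal distance between refill_deck and rack_rim below 0.006 m and distance between hood_grip and refill_deck below 0.075 m), for 0.1 s.
At the end, for the whole second after the job is handed in: The cover is fully shut (within 0.04 rad), the refill is home (top within 3 mm of the rack's rim, level within 0.03 rad), and the hood stands flat, rim down, inside its tray (on the floor within 5 mm, within 30 mm of the tray's centre) (z of refill_deck in the frame of rack_rim below 0.003 m and angle between the z axis of refill_deck and the z axis of rack_rim, either way round below 0.03 rad and horizontal distance between refill_deck and rack_rim below 0.006 m and value of joint cover below 0.04 rad and horizontal distance between hood_grip and tray_floor below 0.03 m and z of hood_grip in the frame of tray_floor below 0.067 m and angle between hood_grip's own z axis and vertical below 0.06 rad); the robot touches nothing.
It fails at once if the gripper or arm touches the refill or its tips (contact force between any of the fingers, the arm and refill above 0.5 N).
It fails at once if a bystander (dishes, tubes, burner, beaker) is shifted by more than 30 mm or tipped (distance of any of dishes_mid, tubes_mid, burner_mid, beaker_mid from where it was at the start of the episode above 0.03 m or angle between any of dishes_mid, tubes_mid, burner_mid, beaker_mid's own z axis and vertical above 0.35 rad).
It also fails if it takes over 72 s, if anything falls off the work surface, if the arm or the gripper's body presses on something with over 40 N, if the wrist force passes 120 N, or if a joint passes its speed limit or range.

### The arm

A 7-joint arm with a two-finger parallel gripper is mounted at the origin on the work surface. World frame = base frame: x ahead of the robot, y to its left, z up, the work surface at z = 0. Lengths are in m, angles in rad, forces in N, time in s.
With the tool pointing down it reaches from about 0.425 to 0.875 m from the base axis. Payload 4.7 kg.
Tool frame: the origin (TCP) lies on the centre line of the jaws, within the pads' length; the fingertips stand ahead of it and the grasp point (between the pads) lies 2 mm behind it (nose_length is the z of the fingertips in the tool frame, in m); z points along the fingers, y is the line along which they close (so a half turn about z gives the same grasp; the last joint's range is limited). The gripper opens to 87 mm and grips with 3 to 60 N. Pads are 19 mm wide; open, the fingers measure 117 mm over their backs; the gripper's body (75 mm by 190 mm) begins 51 mm behind the grasp point.
Start: joints at [-1.123, 0.321, -0.07, 1.45, 0.023, 1.371, -0.057], TCP at [0.273, 0.59, 0.24] pointing down, gripper open.
Joint ranges: [-2.86, 2.86], [-0.3, 2.09], [-1.38, 1.24], [0.06, 2.45], [-1.56, 4.7], [0.09, 2.05], [-2.69, 2.69]. Speed limits (rad/s): [2.57, 2.57, 3.14, 3.14, 3.14, 3.14, 3.14].

### API

Orientations are given as a rotation vector (axis times angle).
In Python, from bench import * gives the robot as it stands.
- The arm moves only by the tool send_rows, never from a script. Its arguments are lists of equal length, an entry for each row: "xyz": the shift along the tool's x, y, z in mm, a list of three; "dr": the turn, a rotation vector about the tool's x, y, z in rad, a list of three. A call has exactly 10 rows; each row is the pose to reach, as a shift and turn from the pose commanded when the call began, along the tool's axes at that moment; what a row does not reach only later rows make up. A row lasts 1/12 s, in which the tool goes at most 41.7 mm and 7.16 degrees, less where a joint would pass 70% of its speed; a pose out of reach is approached as far as the arm can. A call with a gripper value outside its range is refused whole. "jaw" is the finger opening in mm, from 0 to 87, set as the call begins (left out, the last holds). The fingers move at their own pace and stop on an object; "grip_force" is the grip in N (left out, the last holds). Time passes only in rows, so rows that repeat a pose let the fingers close, or fill a call up. It gives the time, the measured TCP pose, the force, the opening and the grip force at its end, in the units of the state.
- get_state(): the state, without advancing time (a new reading comes with each control period).
- get_image(name): name is "scene" or "top" or "wrist"; returns the picture (420x560x3 uint8, red, green, blue); there is no depth.
- calibration(name): a dict with "vfov" (degrees; the focal length in pixels is half the picture's height over the tangent of half this angle, whatever the lens; pixels are square), "cx", "cy" (the principal point, pixels), "rvec" (rotation vector, rad) and "tvec" (3), from world to camera coordinates, as OpenCV has them; the wrist camera has in their place "hand_eye" (4x4, takes a point from camera to tool coordinates, whose origin is the TCP and whose axes are the flange's). Camera axes: x right, y down, z forward; pixel columns grow to the right and rows downward; lengths in m; the calibration is good to about 2 mm. A picture is of the moment at which its call begins: read the wrist's pose just before it. calibration takes no time and is no camera call.
- close_job(): hands the job in; it is judged then, once.
The state is a dict: "time": time; "joint_positions": joint angles; "qd": joint speeds; "joint_torque": joint torques, N m; "position": TCP position; "tool_rot": TCP orientation; "ft_force": force on the tool from outside, world axes, zero at the start; "torque": the same for the moment, N m; "grip_width": opening from 0.0 (shut) to 1.0 (fully open); "grip_force": force on a finger pad.
Only numpy, scipy, OpenCV 4.12 (cv2) and the standard library are available. Lean on these libraries where they do the work, as an engineer would, in place of code of your own. Each camera call takes 0.05 s, during which the arm holds its last target. There are 200 camera calls.

## Working session

There is one attempt and no reset: what is moved stays moved. The work goes in short steps, Python scripts to look and compute and a tool call to move; the robot and the scene stay as the last step left them, time stands still between calls to the robot, and variables do not carry over. Pictures are saved under pics/ and viewed, at most 10 in all, crops included, and the job is handed in when it is done.

Besides the shell and the picture viewer there is one more tool, called after "Emit:" by a JSON object that holds its "name" and its "arguments". send_rows: Moves the arm, as the interface text tells. Its arguments: {"type":"object","properties":{"xyz":{"type":"array"},"dr":{"type":"array"},"jaw":{"type":"number"},"grip_force":{"type":"number"}},"required":["xyz","dr"]}

```bash
mkdir -p pics; ls
python3 - <<'E'
from bench import *
import cv2,numpy as np
s=get_state();print(s)
for n in ["scene","top","wrist"]:
    print(n,calibration(n))
ims=[get_image(n) for n in ["scene","top"]]
for n,i in zip(["scene","top"],ims): cv2.imwrite(f"pics/{n}0.png",i[:,:,::-1])
E
```

```text
pics
{'time': 0.0, 'joint_positions': array([-1.12290282,  0.32185816, -0.07005009,  1.45169176,  0.02265885,
        1.37081206, -0.05688703]), 'qd': array([ 1.31793817e-03, -3.80542566e-04,  6.70799270e-04,  1.62601128e-06,
        5.18015951e-04, -8.24770976e-05, -7.12024341e-04]), 'joint_torque': array([-1.96337569e-04, -4.91286671e+01, -4.03991975e-01, -3.12527812e+01,
       -6.38793991e-02,  4.34839132e-02,  1.43017464e-04]), 'position': array([0.27306324, 0.58927294, 0.23843   ]), 'tool_rot': array([-0.67597968, -3.06773632,  0.00308873]), 'ft_force': array([ 0.74642943, -0.09173425,  0.21780361]), 'torque': array([ 0.03267934, -0.01720764, -0.00367976]), 'grip_force': 0.0, 'grip_width': 0.9990418984980137}
scene {'vfov': 55.369030307395555, 'cx': 282.18891038724115, 'cy': 213.9823806833745, 'rvec': array([ 1.12658145, -2.75473609,  0.48090008]), 'tvec': array([0.39697325, 0.39084977, 0.98210139])}
top {'vfov': 56.77521846102951, 'cx': 283.901385873458, 'cy': 209.93238846275193, 'rvec': array([ 2.12463413, -2.18311111,  0.17225045]), 'tvec': array([0.02924586, 0.54851718, 0.86593462])}
wrist {'vfov': 64.37226593812716, 'cx': 282.99792512255266, 'cy': 209.71303502770823, 'hand_eye': array([[ 1.59763686e-04, -9.65939569e-01, -2.58767702e-01,
         7.08600824e-02],
       [ 9.99999875e-01,  2.76657500e-04, -4.15317518e-04,
        -6.63120715e-04],
       [ 4.72761650e-04, -2.58767603e-01,  9.65939493e-01,
        -1.44463263e-01],
       [ 0.00000000e+00,  0.00000000e+00,  0.00000000e+00,
         1.00000000e+00]])}
```

View pictures.

View pics/scene0.png

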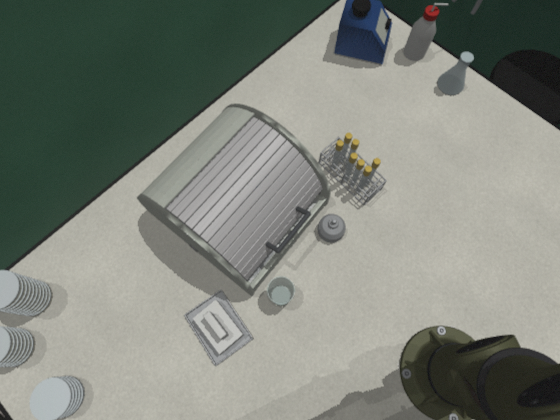

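View pics/top0.png

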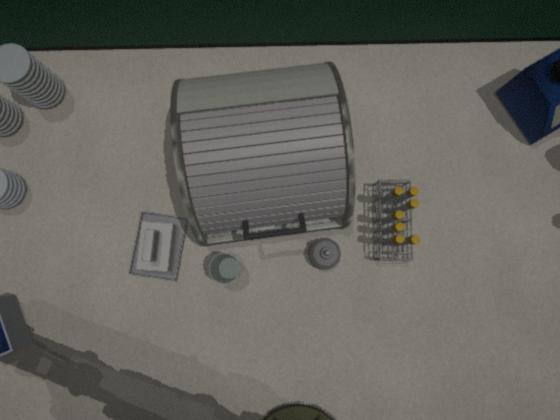

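Run:
```python
import cv2,numpy as np
a=cv2.imread("pics/top0.png")[195:295,120:360];b=cv2.imread("pics/scene0.png")[195:295,170:350]
a=cv2.resize(a,None,fx=3.3,fy=3.3,interpolation=cv2.INTER_CUBIC);b=cv2.resize(b,None,fx=2.6,fy=2.6,interpolation=cv2.INTER_CUBIC)
b=cv2.copyMakeBorder(b,0,0,0,a.shape[1]-b.shape[1],cv2.BORDER_CONSTANT)
cv2.imwrite("pics/crop.png",cv2.convertScaleAbs(np.vstack([a,b]),alpha=1.4))
```

```text
(no output)
```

View pics/crop.png

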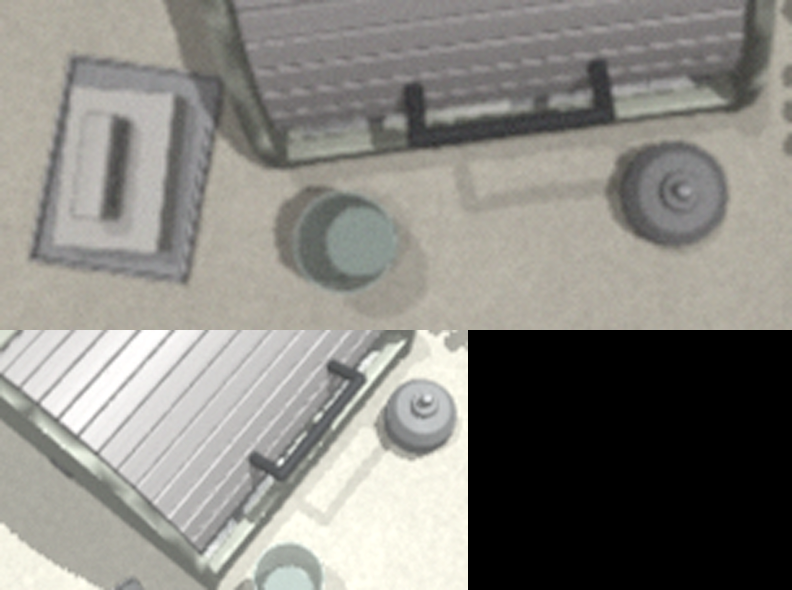

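```bash
cat > h.py <<'E'
from bench import *
import cv2,numpy as np
from scipy.spatial.transform import Rotation as R
def cam(n,s=None):
    c=calibration(n);f=210/np.tan(np.radians(c["vfov"]/2))
    K=np.array([[f,0,c["cx"]],[0,f,c["cy"]],[0,0,1]])
    if n=="wrist":
        T=np.eye(4);T[:3,:3]=R.from_rotvec(s["tool_rot"]).as_matrix();T[:3,3]=s["position"];T=T@c["hand_eye"]
        Rw=T[:3,:3].T;t=-Rw@T[:3,3]
    else: Rw=R.from_rotvec(c["rvec"]).as_matrix();t=np.array(c["tvec"])
    return K,Rw,t
def ray(C,p):
    K,Rw,t=C;d=Rw.T@np.linalg.solve(K,[p[0],p[1],1]);return -Rw.T@t,d
def onz(C,p,z):
    o,d=ray(C,p);return o+d*(z-o[2])/d[2]
def proj(C,X):
    K,Rw,t=C;q=K@(Rw@np.asarray(X)+t);return q[:2]/q[2]
def tri(C1,p1,C2,p2):
    o1,d1=ray(C1,p1);o2,d2=ray(C2,p2)
    a=np.linalg.lstsq(np.c_[d1,-d2],o2-o1,rcond=None)[0];A=o1+a[0]*d1;B=o2+a[1]*d2
    return (A+B)/2,np.linalg.norm(A-B)
E
python3 - <<'E'
from h import *
np.set_printoptions(precision=4,suppress=True)
T=cam("top");S=cam("scene")
f=lambda u,v:(120+u/3.3,195+v/3.3); g=lambda u,v:(170+u/2.6,195+(v-330)/2.6)
L=tri(T,f(414,138),S,g(282,473));Rr=tri(T,f(609,116),S,g(360,380));print(L,Rr,np.linalg.norm(L[0]-Rr[0]),(L[0]+Rr[0])/2)
d=L[0]-Rr[0];print("yaw",np.arctan2(-d[0],d[1]))
for p in [(280,165),(745,107)]: print("front",onz(T,f(*p),0.0),onz(T,f(*p),.03))
tr=[onz(T,f(*p),0.01) for p in [(72,58),(222,80),(188,280),(32,260)]];print("tray",np.array(tr),np.mean(tr,0))
rb=[onz(T,f(*p),0.085) for p in [(83,112),(116,115),(103,221),(70,216)]];print("rib",np.array(rb),np.mean(rb,0))
print("rib2",)
for n,p,z in [("burn",(682,190),.078),("beak",(346,242),.09)]:print(n,onz(T,f(*p),z), onz(T,f(*p),0))
print(onz(T,(324,253),.03),onz(T,(400,220),.145), T[1].T@-T[2],S[1].T@-S[2])
E
```

```text
(array([0.4781, 0.0937, 0.1667]), np.float64(0.0019460047257146957)) (array([ 0.4914, -0.0244,  0.1464]), np.float64(0.0009366396267558872)) 0.12060296703625288 [0.4847 0.0346 0.1565]
yaw 0.1115551075407053
front [0.475  0.2052 0.    ] [0.4732 0.1996 0.03  ]
front [ 0.5081 -0.1349  0.    ] [ 0.5053 -0.1296  0.03  ]
tray [[0.5558 0.3537 0.01  ]
 [0.5369 0.2453 0.01  ]
 [0.3949 0.2682 0.01  ]
 [0.412  0.3784 0.01  ]] [0.4749 0.3114 0.01  ]
rib [[0.5085 0.3194 0.085 ]
 [0.5059 0.2976 0.085 ]
 [0.4365 0.3047 0.085 ]
 [0.4404 0.3263 0.085 ]] [0.4728 0.312  0.085 ]
rib2
burn [ 0.4464 -0.0763  0.078 ] [ 0.4488 -0.086   0.    ]
beak [0.4185 0.1456 0.09  ] [0.4184 0.1578 0.    ]
[ 0.4471 -0.076   0.03  ] [ 0.5067 -0.2218  0.145 ] [0.4196 0.0304 0.9352] [0.3112 0.2544 1.0551]
```

Run:
```python
from h import *
import bench
print([n for n in dir(bench) if not n.startswith('__')], getattr(bench,'nose_length',None), {k:v for k,v in calibration("wrist").items() if k!="hand_eye"}.keys())
print(get_state()["time"]); M=R.from_rotvec(get_state()["tool_rot"]).as_matrix();print(M.round(3))
```

```text
['MotionError', 'calibration', 'close_job', 'get_image', 'get_state', 'nose_length'] 0.017 dict_keys(['vfov', 'cx', 'cy'])
0.1
[[-0.907  0.42  -0.001]
 [ 0.42   0.907 -0.002]
 [-0.    -0.002 -1.   ]]
```

```bash
cat >> h.py <<'E'
def pose(p,yaw_y,tilt=0):
    """tool z down, tilted 'tilt' toward direction yaw_y; tool y horizontal-ish along yaw_y"""
    c,s=np.cos(yaw_y),np.sin(yaw_y);f=np.array([c,s,0]);u=np.array([0,0,1.])
    z=np.sin(tilt)*f-np.cos(tilt)*u;y=np.cos(tilt)*f+np.sin(tilt)*u;x=np.cross(y,z)
    return np.asarray(p,float),np.c_[x,y,z]
def delta(frm,to):
    return ((frm[1].T@(to[0]-frm[0]))*1000).round(1).tolist(), R.from_matrix(frm[1].T@to[1]).as_rotvec().round(3).tolist()
def cur():
    s=get_state();return s["position"],R.from_rotvec(s["tool_rot"]).as_matrix()
E
python3 - <<'E'
from h import *
print(delta(cur(),pose([.4575,.032,.232],.1,np.radians(20))))
E
```

```text
([-401.6, -428.2, 7.4], [-0.319, -0.18, 1.026])
```

Emit:
{"name": "send_rows", "arguments": {"xyz": [[-22,-24,0],[-44,-47,0],[-66,-71,0],[-88,-94,0],[-110,-118,0],[-133,-141,0],[-155,-165,0],[-177,-188,0],[-199,-212,0],[-221,-236,0]], "dr": [[-0.018,-0.01,0.056],[-0.035,-0.02,0.113],[-0.053,-0.03,0.169],[-0.07,-0.04,0.226],[-0.088,-0.05,0.282],[-0.105,-0.06,0.339],[-0.123,-0.07,0.395],[-0.14,-0.08,0.451],[-0.158,-0.09,0.508],[-0.175,-0.1,0.564]]}}

```text
time: 0.93
position: [0.3746, 0.281, 0.2391]
tool_rot: [1.441, 2.631, 0.222]
ft_force: [0.4, 0.3, 0.3]
grip_width: 1.002
grip_force: 0.0
```

Run:
```python
from h import *
print(get_state()["time"],cur()[0],delta(cur(),pose([.4575,.032,.232],.1,np.radians(20))))
```

```text
0.9333 [0.37458238 0.28095424 0.23914568] ([-254.1, -65.5, 6.4], [-0.142, -0.081, 0.459])
```

Emit:
{"name": "send_rows", "arguments": {"xyz": [[-29,-7,1],[-58,-15,1],[-87,-22,2],[-116,-30,3],[-145,-37,4],[-174,-45,5],[-203,-52,5],[-232,-60,6],[-254,-65,6],[-254,-65,6]], "dr": [[-0.016,-0.009,0.052],[-0.032,-0.018,0.104],[-0.048,-0.027,0.156],[-0.064,-0.036,0.208],[-0.08,-0.045,0.26],[-0.096,-0.054,0.312],[-0.112,-0.063,0.364],[-0.13,-0.072,0.416],[-0.142,-0.081,0.459],[-0.142,-0.081,0.459]]}}

```text
time: 1.77
position: [0.4712, 0.0289, 0.2287]
tool_rot: [1.948, 2.136, 0.364]
ft_force: [0.5, 0.5, 0.0]
grip_width: 1.001
grip_force: 0.0
```

Run:
```python
from h import *
s=get_state();C=cam("wrist",s);im=get_image("wrist");cv2.imwrite("pics/w1.png",im[:,:,::-1])
print(s["position"],proj(C,[.4847,.0346,.1565]),proj(C,[.4781,.0937,.157]),proj(C,[.4914,-.0244,.157]))
```

```text
[0.47122043 0.02891867 0.22873044] [268.37176833 220.08184043] [265.84614881 130.361276  ] [271.11325862 298.36968376]
```

View pics/w1.png

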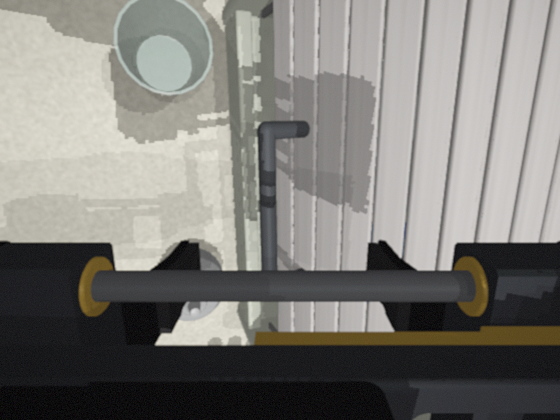

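Run:
```python
from h import *
np.set_printoptions(precision=3,suppress=True)
p,M=cur();s=get_state();print(p,M,s["joint_positions"],s["qd"])
print(delta(cur(),pose([.4847,.0346,.1565],.1,np.radians(20))),M.T@(np.array([.4847,.0346,.1565])-p)*1000)
```

```text
[0.471 0.032 0.229] [[-0.096  0.939  0.33 ]
 [ 0.995  0.091  0.032]
 [ 0.     0.331 -0.944]] [ 0.052 -0.301 -0.151  2.137 -0.053  0.965  0.019] [-0.062  0.    -0.04  -0.008 -0.02   0.008 -0.005]
([1.2, -10.8, 72.9], [-0.011, 0.001, -0.003]) [  1.233 -10.76   72.9  ]
```

Emit:
{"name": "send_rows", "arguments": {"xyz": [[1,-5,0],[1,-11,0],[1,-11,10],[1,-11,20],[1,-11,30],[1,-11,40],[1,-11,50],[1,-11,60],[1,-11,70],[1,-11,75]], "dr": [[0,0,0],[0,0,0],[0,0,0],[0,0,0],[0,0,0],[0,0,0],[0,0,0],[0,0,0],[0,0,0],[0,0,0]], "jaw": 34}}

```text
time: 2.65
position: [0.4852, 0.0377, 0.1531]
tool_rot: [1.938, 2.149, 0.365]
ft_force: [0.2, -0.1, 0.0]
grip_width: 0.404
grip_force: 0.0
```

Run:
```python
from h import *
np.set_printoptions(precision=3,suppress=True)
p,M=cur();s=get_state();print(p,M[:,2],s["joint_positions"],s["ft_force"])
print(M.T@(np.array([.4847,.0346,.1565])-p)*1000)
```

```text
[0.485 0.038 0.153] [ 0.328  0.034 -0.944] [ 0.045 -0.194 -0.168  2.214 -0.036  0.783 -0.001] [ 0.207 -0.123  0.018]
[-2.989  0.363 -3.502]
```

Emit:
{"name": "send_rows", "arguments": {"xyz": [[0,0,0],[0,0,0],[0,0,0],[0,0,0],[0,0,0],[0,0,0],[0,0,0],[0,0,0],[0,0,0],[0,0,0]], "dr": [[0,0,0],[0,0,0],[0,0,0],[0,0,0],[0,0,0],[0,0,0],[0,0,0],[0,0,0],[0,0,0],[0,0,0]], "jaw": 0, "grip_force": 25}}

```text
time: 3.48
position: [0.4851, 0.0376, 0.1553]
tool_rot: [1.937, 2.148, 0.366]
ft_force: [-6.1, -0.4, 4.2]
grip_width: 0.13
grip_force: 25.0
```

```bash
cat > arc.py <<'E'
from h import *
np.set_printoptions(precision=3,suppress=True)
# rows along the cover's arc: bar angle from a0 to a1 (deg), tilt t0->t1, from present pose
def arc(a0,a1,t0,t1,yaw=.1,n=10,r=.218,frm=None):
    p,M=frm or cur();f=np.array([np.cos(yaw),np.sin(yaw),0]);u=np.array([0,0,1.])
    at=lambda a:r*(-np.cos(a)*f+np.sin(a)*u)
    X=[];D=[]
    for k in range(1,n+1):
        a=np.radians(a0+(a1-a0)*k/n);t=np.radians((t1-t0)*k/n)
        X.append((M.T@(at(a)-at(np.radians(a0)))*1000).round().astype(int).tolist());D.append([round(t,3),0,0])
    return X,D
E
python3 - <<'E'
from arc import *
s=get_state();p,M=cur();print(p,np.degrees(np.arcsin((p[2]+.003-.05)/.218)),s["ft_force"],s["grip_width"]*87)
for r in arc(29.2,64,20,10):print(r)
E
```

```text
[0.485 0.038 0.155] 29.776686932306685 [-6.088 -0.355  4.171] 11.294164692869522
[[0, 10, -8], [0, 21, -16], [0, 32, -23], [0, 44, -30], [0, 55, -36], [0, 68, -41], [0, 80, -45], [0, 93, -48], [0, 106, -51], [0, 119, -53]]
[[np.float64(-0.017), 0, 0], [np.float64(-0.035), 0, 0], [np.float64(-0.052), 0, 0], [np.float64(-0.07), 0, 0], [np.float64(-0.087), 0, 0], [np.float64(-0.105), 0, 0], [np.float64(-0.122), 0, 0], [np.float64(-0.14), 0, 0], [np.float64(-0.157), 0, 0], [np.float64(-0.175), 0, 0]]
```

Emit:
{"name": "send_rows", "arguments": {"xyz": [[0,10,-8],[0,21,-16],[0,32,-23],[0,44,-30],[0,55,-36],[0,68,-41],[0,80,-45],[0,93,-48],[0,106,-51],[0,119,-53]], "dr": [[0.017,0,0],[0.035,0,0],[0.052,0,0],[0.07,0,0],[0.087,0,0],[0.105,0,0],[0.122,0,0],[0.14,0,0],[0.157,0,0],[0.175,0,0]]}}

```text
time: 4.32
position: [0.5786, 0.0471, 0.2465]
tool_rot: [2.028, 2.249, 0.18]
ft_force: [-10.1, -1.7, 10.4]
grip_width: 0.127
grip_force: 25.0
```

Run:
```python
from arc import *
s=get_state();p,M=cur();print(p,M[:,2],s["ft_force"],s["grip_width"]*87,s["joint_positions"])
a=np.degrees(np.arcsin((p[2]+.001-.05)/.218));print(a, p+.218*np.cos(np.radians(a))*np.array([.995,.1,0]))
for r in arc(64,100,0,0):print(r)
```

```text
[0.579 0.047 0.246] [ 0.159  0.016 -0.987] [-10.097  -1.749  10.362] 11.047285345158327 [ 0.034  0.061 -0.171  1.753  0.017  1.169 -0.038]
64.94507358900545 [0.67  0.056 0.246]
[[0, 13, -4], [0, 27, -6], [0, 40, -8], [0, 54, -9], [0, 68, -9], [0, 81, -9], [0, 95, -7], [0, 108, -5], [0, 122, -1], [0, 135, 3]]
[[np.float64(0.0), 0, 0], [np.float64(0.0), 0, 0], [np.float64(0.0), 0, 0], [np.float64(0.0), 0, 0], [np.float64(0.0), 0, 0], [np.float64(0.0), 0, 0], [np.float64(0.0), 0, 0], [np.float64(0.0), 0, 0], [np.float64(0.0), 0, 0], [np.float64(0.0), 0, 0]]
```

Emit:
{"name": "send_rows", "arguments": {"xyz": [[0,13,-4],[0,27,-7],[0,40,-9],[0,54,-10],[0,68,-10],[0,81,-10],[0,95,-8],[0,108,-6],[0,121,-3],[0,132,0]], "dr": [[0.017,0,0],[0.035,0,0],[0.052,0,0],[0.07,0,0],[0.087,0,0],[0.105,0,0],[0.122,0,0],[0.14,0,0],[0.157,0,0],[0.175,0,0]]}}

```text
time: 5.15
position: [0.7097, 0.0604, 0.2661]
tool_rot: [-2.099, -2.327, 0.015]
ft_force: [-2.6, -1.4, 3.2]
grip_width: 0.127
grip_force: 25.0
```

Run:
```python
from arc import *
s=get_state();p,M=cur();print(p,M[:,2],s["ft_force"],s["grip_width"]*87,s["joint_positions"])
print((p-[.672,.0536,0])@[.995,.1,0])
```

```text
[0.71  0.06  0.266] [-0.013 -0.002 -1.   ] [-2.575 -1.355  3.218] 11.03682221742613 [-0.019  0.462 -0.154  1.211  0.068  1.486 -0.061]
0.03822342653061261
```

Emit:
{"name": "send_rows", "arguments": {"xyz": [[0,0,0],[0,0,0],[0,0,0],[0,0,-15],[0,0,-35],[0,0,-60],[0,0,-90],[0,-30,-100],[0,-70,-100],[0,-110,-100]], "dr": [[0,0,0],[0,0,0],[0,0,0],[0,0,0],[0,0,0],[0,0,0],[0,0,0],[0,0,0],[0,0,0],[0,0,0]], "jaw": 36}}

```text
time: 5.98
position: [0.5998, 0.0498, 0.3677]
tool_rot: [-2.099, -2.328, 0.011]
ft_force: [0.1, 0.4, 0.7]
grip_width: 0.409
grip_force: 0.0
```

Run:
```python
from arc import *
s=get_state();p,M=cur();print(p,M,s["ft_force"],s["grip_width"]*87,s["joint_positions"])
cv2.imwrite("pics/top1.png",get_image("top")[:,:,::-1]);cv2.imwrite("pics/scene1.png",get_image("scene")[:,:,::-1])
cv2.imwrite("pics/w2.png",get_image("wrist")[:,:,::-1])
a=cv2.imread("pics/top1.png")[50:300,120:360];b=cv2.imread("pics/scene1.png")[90:340,130:370];c=cv2.imread("pics/w2.png")
m=np.vstack([np.hstack([cv2.resize(a,(384,400)),cv2.resize(b,(384,400))]),np.hstack([cv2.resize(c,(266,200)),np.zeros((200,502,3),np.uint8)])])
cv2.imwrite("pics/m1.png",cv2.convertScaleAbs(m,alpha=1.3))
```

```text
[0.6   0.05  0.368] [[-0.103  0.995 -0.009]
 [ 0.995  0.103 -0.001]
 [ 0.    -0.009 -1.   ]] [0.136 0.425 0.703] 35.58968521488246 [ 0.009  0.204 -0.165  1.346  0.032  1.604 -0.048]
```

View pics/m1.png

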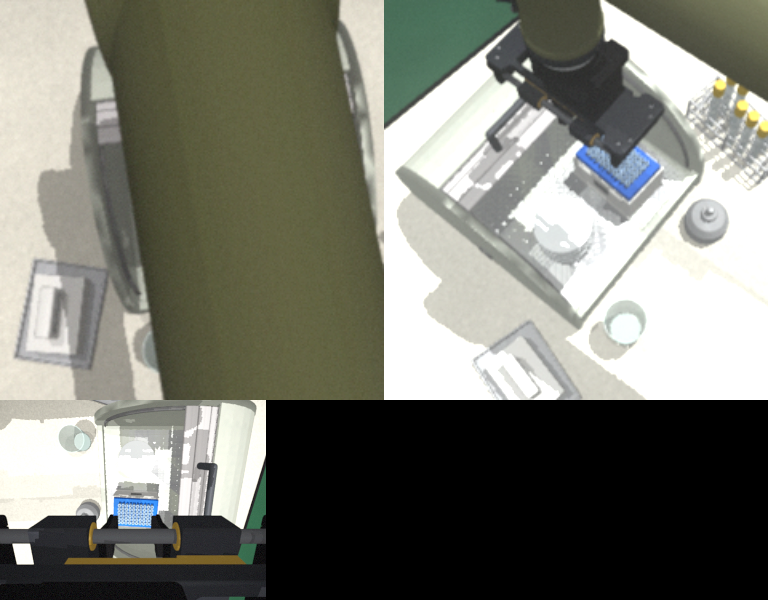

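Run:
```python
from arc import *
x,d=delta(cur(),pose([.473,.312,.26],1.43,0));print(x,d)
```

```text
[274.2, -95.9, 109.0] [-0.01, -0.006, -1.327]
```

Emit:
{"name": "send_rows", "arguments": {"xyz": [[24,-8,0],[52,-18,0],[80,-28,10],[108,-38,22],[136,-48,35],[164,-58,50],[192,-68,65],[220,-77,80],[250,-87,95],[274,-96,109]], "dr": [[0,0,-0.12],[0,0,-0.24],[0,0,-0.36],[0,0,-0.48],[0,0,-0.6],[0,0,-0.72],[0,0,-0.84],[0,0,-0.96],[0,0,-1.08],[-0.01,-0.006,-1.2]], "jaw": 60}}

```text
time: 6.97
position: [0.4756, 0.315, 0.2589]
tool_rot: [-0.408, -3.115, -0.004]
ft_force: [-0.1, -0.7, 0.1]
grip_width: 0.689
grip_force: 0.0
```

Run:
```python
from arc import *
s=get_state();print(s["position"],delta(cur(),pose([.473,.312,.26],1.43,0)))
for n in ("top","scene"): cv2.imwrite(f"pics/{n}2.png",get_image(n)[:,:,::-1])
s=get_state();np.savez("w3.npz",position=s["position"],tool_rot=s["tool_rot"]);cv2.imwrite("pics/w3.png",get_image("wrist")[:,:,::-1])
a=cv2.imread("pics/top2.png")[50:300,120:360];b=cv2.imread("pics/scene2.png")[90:340,130:370];c=cv2.imread("pics/w3.png")
m=np.vstack([np.hstack([cv2.resize(a,(312,325)),cv2.resize(b,(312,325))]),np.hstack([cv2.resize(c,(364,273)),np.zeros((273,260,3),np.uint8)])])
cv2.imwrite("pics/m2.png",cv2.convertScaleAbs(m,alpha=1.1))
for n,im in (("top",cv2.imread("pics/top2.png")),("scene",cv2.imread("pics/scene2.png"))):
    h=cv2.cvtColor(im,cv2.COLOR_BGR2HSV);k=cv2.inRange(h,(100,110,50),(125,255,255));k=cv2.morphologyEx(k,cv2.MORPH_CLOSE,np.ones((9,9)))
    for c in cv2.findContours(k,0,2)[0]:
        if cv2.contourArea(c)>150: print(n,cv2.contourArea(c),cv2.minAreaRect(c),cv2.approxPolyDP(cv2.convexHull(c),3,True)[:,0].tolist())
```

```text
[0.476 0.315 0.259] ([1.8, -3.6, -1.1], [0.003, -0.0, -0.12])
top 1713.5 ((299.6517028808594, 180.32070922851562), (52.56779098510742, 34.29778289794922), 85.2363510131836) [[314, 153], [318, 205], [285, 207], [281, 156]]
top 1930.5 ((545.3280029296875, 96.69601440429688), (67.040283203125, 76.78010559082031), 55.304847717285156) [[531, 143], [497, 91], [559, 49], [559, 128]]
scene 1197.0 ((275.86883544921875, 190.057373046875), (44.940940856933594, 28.680261611938477), 39.80556869506836) [[268, 167], [301, 193], [283, 214], [250, 186]]
scene 2082.0 ((364.3411560058594, 27.464706420898438), (49.894004821777344, 61.282859802246094), 12.528807640075684) [[382, 0], [390, 26], [381, 62], [336, 52], [346, 0]]
```

View pics/m2.png

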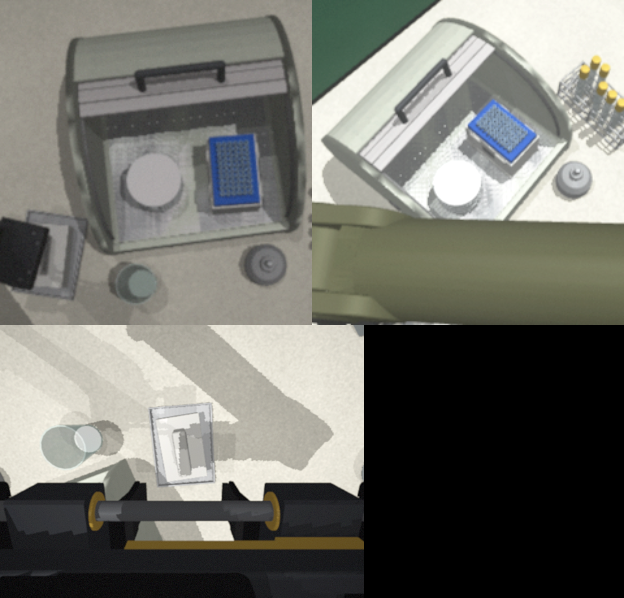

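Run:
```python
from arc import *
T=cam("top");S=cam("scene")
t=[[314,153],[318,205],[285,207],[281,156]];sc=[[301,193],[283,214],[250,186],[268,167]]
A=np.array([onz(T,p,.126) for p in t]);B=np.array([onz(S,p,.126) for p in sc]);print(A,A.mean(0));print(B,B.mean(0))
e=A[[0,3]].mean(0)-A[[1,2]].mean(0);print("yaw",np.arctan2(e[1],e[0]),np.linalg.norm(e));e=B[[0,3]].mean(0)-B[[1,2]].mean(0);print(np.arctan2(e[1],e[0]),np.linalg.norm(e))
f=np.load("w3.npz");C=cam("wrist",f)
im=cv2.imread("pics/w3.png")[90:270,210:350]
cv2.imwrite("pics/c3.png",cv2.convertScaleAbs(cv2.resize(im,None,fx=3.3,fy=3.3,interpolation=cv2.INTER_CUBIC),alpha=.9))
```

```text
[[ 0.659 -0.052  0.126]
 [ 0.545 -0.056  0.126]
 [ 0.543  0.013  0.126]
 [ 0.654  0.019  0.126]] [ 0.6   -0.019  0.126]
[[ 0.548 -0.059  0.126]
 [ 0.541  0.013  0.126]
 [ 0.653  0.018  0.126]
 [ 0.659 -0.052  0.126]] [ 0.6   -0.02   0.126]
yaw 0.04197976550954517 0.11230293490506563
-1.4838224327452363 0.07091859867485456
```

View pics/c3.png

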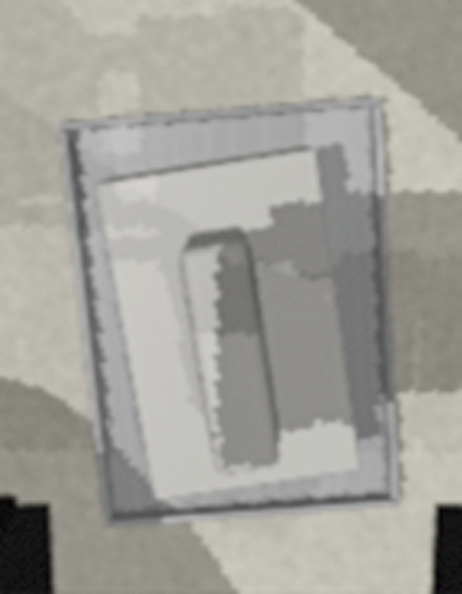

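Run:
```python
from arc import *
C=cam("wrist",np.load("w3.npz"));g=lambda p:(210+p[0]/3.3,90+p[1]/3.3)
def q(n,P,z):
    A=np.array([onz(C,g(p),z) for p in P]);e=A[[0,1]].mean(0)-A[[2,3]].mean(0);f=A[[0,3]].mean(0)-A[[1,2]].mean(0)
    print(n,A.mean(0),"L",np.linalg.norm(e),np.linalg.norm(f),"yaw",np.arctan2(-e[1],-e[0]),np.arctan2(f[1],f[0])+1.5708)
q("hood",[(100,183),(318,148),(357,468),(155,500)],.040)
q("tray",[(68,122),(382,100),(395,498),(110,520)],.012)
q("rib",[(186,246),(240,232),(278,464),(222,470)],.086)
```

```text
hood [0.474 0.314 0.04 ] L 0.1095862735506936 0.07117669195322755 yaw -0.11355965742078558 -0.0950252331605621
tray [0.475 0.315 0.012] L 0.14547517163738766 0.107841427539422 yaw -0.18829493079692716 -0.18113717670217833
rib [0.472 0.314 0.086] L 0.06948624235586712 0.01646327474763688 yaw -0.10059355559664926 -0.0757598741498231
```

Run:
```python
from arc import *
print(delta(cur(),pose([.473,.314,.075],1.47,0)))
```

```text
([0.6, -1.3, 183.5], [0.001, -0.002, -0.162])
```

Emit:
{"name": "send_rows", "arguments": {"xyz": [[1,-1,10],[1,-1,30],[1,-1,60],[1,-1,90],[1,-1,120],[1,-1,145],[1,-1,163],[1,-1,174],[1,-1,181],[1,-1,183]], "dr": [[0,0,-0.08],[0,0,-0.162],[0,0,-0.162],[0,0,-0.162],[0,0,-0.162],[0,0,-0.162],[0,0,-0.162],[0,0,-0.162],[0,0,-0.162],[0,0,-0.162]], "jaw": 60}}

```text
time: 7.95
position: [0.4754, 0.3109, 0.076]
tool_rot: [-0.169, -3.136, -0.001]
ft_force: [0.6, -0.0, -0.3]
grip_width: 0.693
grip_force: 0.0
```

Emit:
{"name": "send_rows", "arguments": {"xyz": [[0,0,0],[0,0,0],[0,0,0],[0,0,0],[0,0,0],[0,0,0],[0,0,0],[0,0,0],[0,0,0],[0,0,0]], "dr": [[0,0,0],[0,0,0],[0,0,0],[0,0,0],[0,0,0],[0,0,0],[0,0,0],[0,0,0],[0,0,0],[0,0,0]], "jaw": 0, "grip_force": 40}}

```text
time: 8.78
position: [0.4748, 0.3118, 0.0767]
tool_rot: [-0.166, -3.137, -0.002]
ft_force: [1.1, 0.3, 1.0]
grip_width: 0.223
grip_force: 40.0
```

Run:
```python
from arc import *
s=get_state();p,M=cur();print(p,M[:,1:],s["grip_width"]*87,s["ft_force"],s["joint_positions"])
print(delta(cur(),pose([.599,-.0195,.34],np.pi/2+.055,0)))
```

```text
[0.475 0.312 0.077] [[ 0.105 -0.   ]
 [ 0.994  0.001]
 [ 0.001 -1.   ]] 19.420918666781777 [1.105 0.3   0.983] [-0.235  0.32  -0.454  1.827  0.161  1.03   0.713]
([-158.4, -316.1, -263.7], [0.001, -0.0, -0.161])
```

Emit:
{"name": "send_rows", "arguments": {"xyz": [[0,0,-8],[0,0,-25],[0,0,-55],[0,0,-90],[0,0,-125],[0,0,-160],[0,0,-195],[0,0,-230],[0,0,-260],[0,0,-280]], "dr": [[0,0,0],[0,0,0],[0,0,0],[0,0,0],[0,0,0],[0,0,0],[0,0,0],[0,0,0],[0,0,0],[0,0,0]]}}

```text
time: 9.62
position: [0.4749, 0.3116, 0.3604]
tool_rot: [0.166, 3.134, 0.004]
ft_force: [-0.5, 0.3, -1.2]
grip_width: 0.227
grip_force: 40.0
```

Emit:
{"name": "send_rows", "arguments": {"xyz": [[-8,-16,0],[-24,-48,0],[-40,-80,0],[-56,-112,0],[-73,-146,0],[-90,-180,0],[-107,-214,0],[-124,-248,0],[-143,-285,0],[-160,-316,0]], "dr": [[0,0,-0.016],[0,0,-0.032],[0,0,-0.048],[0,0,-0.064],[0,0,-0.08],[0,0,-0.097],[0,0,-0.113],[0,0,-0.13],[0,0,-0.145],[0,0,-0.161]]}}

```text
time: 10.45
position: [0.6005, -0.023, 0.3563]
tool_rot: [0.086, -3.139, 0.001]
ft_force: [1.2, -0.6, -1.7]
grip_width: 0.229
grip_force: 40.0
```

Run:
```python
from arc import *
s=get_state();p,M=cur();print(p,s["grip_width"]*87,s["ft_force"],s["joint_positions"])
print(delta(cur(),pose([.602,-.0195,.25],np.pi/2+.055,0)))
s=get_state();np.savez("w4.npz",position=s["position"],tool_rot=s["tool_rot"]);a=get_image("wrist")[:,:,::-1];b=get_image("scene")[90:340,130:370,::-1]
cv2.imwrite("pics/w4.png",a);cv2.imwrite("pics/m4.png",np.vstack([cv2.resize(a,(480,360)),cv2.resize(b,(240,240)) if 0 else cv2.copyMakeBorder(cv2.resize(b,(240,240)),0,0,0,240,cv2.BORDER_CONSTANT)]))
```

```text
[ 0.601 -0.023  0.356] 19.906102407654505 [ 1.15  -0.571 -1.702] [ 0.174  0.197 -0.215  1.377  0.042  1.572  1.588]
([-1.8, 3.5, 106.3], [-0.0, -0.001, -0.001])
```

View pics/m4.png

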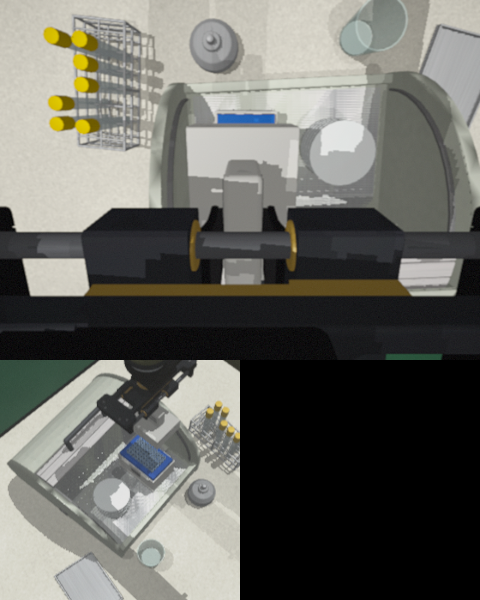

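Run:
```python
from arc import *
f=np.load("w4.npz");C=cam("wrist",f);p=f["position"];M=R.from_rotvec(f["tool_rot"]).as_matrix()
im=cv2.imread("pics/w4.png");h=cv2.cvtColor(im,cv2.COLOR_BGR2HSV)
k=cv2.inRange(h,(100,110,50),(125,255,255));k[150:]=0
c=max(cv2.findContours(k,0,2)[0],key=cv2.contourArea);r=cv2.boundingRect(c);print(r,cv2.approxPolyDP(c,3,True)[:,0].tolist())
top=[(c[c[:,0,0]==x][:,0,1]).min() for x in range(r[0]+4,r[0]+r[2]-4,6)];print(top)
for q in [(r[0],r[1]),(r[0]+r[2],r[1])]: print("deck front",onz(C,q,.126))
g=cv2.cvtColor(im,cv2.COLOR_BGR2GRAY).astype(int)
for x in (230,270,310,335): print(x,g[136:160:1,x])
for y in (165,180): print(y,g[y,205:232],g[y,335:360])
zt=p[2]-.074+.037
for q in [(218.5,147),(347.5,147)]: print("hood in tool",M.T@(onz(C,q,zt)-p)*1000)
```

```text
(254, 133, 66, 11) [[254, 134], [254, 143], [319, 143], [319, 134]]Traceback (most recent call last):
  File "<stdin>", line 6, in <module>
    return umr_minimum(a, axis, None, out, keepdims, initial, where)
ValueError: zero-size array to reduction operation minimum which has no identity
```

Run:
```python
from arc import *
f=np.load("w4.npz");C=cam("wrist",f);p=f["position"];M=R.from_rotvec(f["tool_rot"]).as_matrix()
im=cv2.imread("pics/w4.png")
for q in [(254,133.5),(320,133.5)]: 
    w=onz(C,q,.126);print("deck front",w,M.T@(w-p)*1000)
print("deck pred",M.T@(np.array([.600,-.0195,.126])-p)*1000+[57,0,0])
g=cv2.cvtColor(im,cv2.COLOR_BGR2GRAY).astype(int)
for x in (230,270,310,335): print(x,g[138:158,x])
for y in (165,180): print(y,g[y,210:228],g[y,338:356])
zt=p[2]-.074+.037
for q in [(218.5,147),(347.5,147)]: print("hood in tool",M.T@(onz(C,q,zt)-p)*1000)
```

```text
deck front [ 0.545 -0.059  0.126] [ 57.278 -32.449 230.384]
deck front [0.541 0.014 0.126] [ 57.293  39.881 230.349]
deck pred [ 57.091   3.656 230.31 ]
230 [132 132 134 129 130 130 127 123 120 127 161 190 205 207 205 206 205 206
 206 206]
270 [ 93  93  91  89  93 104 122 124 121 128 162 190 201 203 202 201 202 202
 202 202]
310 [ 87  88  87  86  86 103 120 123 124 127 159 187 198 198 198 198 197 199
 198 198]
335 [200 201 212 218 216 200 158 126 120 127 159 184 195 196 195 196 195 195
 195 195]
165 [104 103 107 104 108 103 115 159 194 206 206 206 204 205 205 205 205 205] [205 213 213 213 214 214 213 215 214 207 184 145 125 119 123 126 124 128]
180 [106 108 106 109 108 108 102 122 172 202 207 206 205 204 204 203 203 205] [213 214 213 212 212 213 214 214 212 196 168 142 122 115 121 124 123 125]
hood in tool [ 57.336 -35.07   37.073]
hood in tool [57.354 34.1   37.04 ]
```

Emit:
{"name": "send_rows", "arguments": {"xyz": [[-2,4,0],[-2,4,10],[-2,4,30],[-2,4,55],[-2,4,80],[-2,4,100],[-2,4,115],[-2,4,125],[-2,4,130],[-2,4,130]], "dr": [[0,0,0],[0,0,0],[0,0,0],[0,0,0],[0,0,0],[0,0,0],[0,0,0],[0,0,0],[0,0,0],[0,0,0]]}}

```text
time: 11.38
position: [0.6015, -0.0141, 0.2251]
tool_rot: [0.09, -3.138, -0.002]
ft_force: [-0.2, 0.2, -1.3]
grip_width: 0.223
grip_force: 40.0
```

Run:
```python
from arc import *
f=np.load("w4.npz");M0=R.from_rotvec(f["tool_rot"]).as_matrix();p,M=cur();s=get_state()
print(p,M0.T@(p-f["position"])*1000,R.from_matrix(M0.T@M).as_rotvec(),M[:,2],s["ft_force"],s["torque"])
im=get_image("wrist")[:,:,::-1];cv2.imwrite("pics/w5.png",im[60:360,60:500])
```

```text
[ 0.602 -0.014  0.225] [ -1.606   8.946 131.205] [-0.002  0.001 -0.003] [-0.002  0.001 -1.   ] [-0.195  0.239 -1.322] [ 0.063  0.037 -0.024]
```

View pics/w5.png

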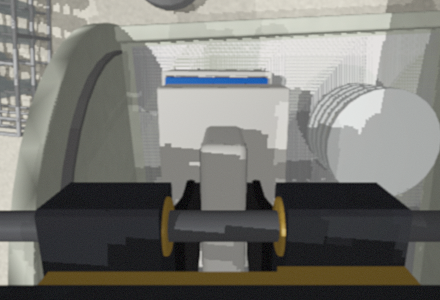

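Emit:
{"name": "send_rows", "arguments": {"xyz": [[0,-2,0],[0,-5,0],[0,-5,0],[0,-5,2],[0,-5,4],[0,-5,6],[0,-5,6],[0,-5,6],[0,-5,6],[0,-5,6]], "dr": [[0,0,0],[0,0,0],[0,0,0],[0,0,0],[0,0,0],[0,0,0],[0,0,0],[0,0,0],[0,0,0],[0,0,0]]}}

```text
time: 12.27
position: [0.6026, -0.0205, 0.2202]
tool_rot: [0.087, -3.14, -0.001]
ft_force: [0.1, 0.0, -1.5]
grip_width: 0.228
grip_force: 40.0
```

Run:
```python
from arc import *
f=np.load("w4.npz");M0=R.from_rotvec(f["tool_rot"]).as_matrix();s=get_state();p,M=cur()
print(p,M0.T@(p-f["position"])*1000,M[:,2],s["ft_force"])
C=cam("wrist",s);im=get_image("wrist")[:,:,::-1];cv2.imwrite("pics/w6.png",im)
h=cv2.cvtColor(im,cv2.COLOR_BGR2HSV);k=cv2.inRange(h,(100,110,50),(125,255,255));k[250:]=0
c=max(cv2.findContours(k,0,2)[0],key=cv2.contourArea);r=cv2.boundingRect(c);print(r)
for q in [(r[0],r[1]),(r[0]+r[2],r[1])]: print("deck front in tool",M.T@(onz(C,q,.126)-p)*1000)
```

```text
[ 0.603 -0.02   0.22 ] [ -2.369   2.504 136.068] [-0.     0.001 -1.   ] [ 0.115  0.039 -1.521]
(234, 136, 104, 8)
deck front in tool [ 60.595 -34.794  94.237]
deck front in tool [60.608 37.934 94.284]
```

Emit:
{"name": "send_rows", "arguments": {"xyz": [[1,2,0],[1,2,4],[1,2,8],[1,2,12],[1,2,15],[1,2,18],[1,2,20],[1,2,22],[1,2,23],[1,2,23]], "dr": [[0,0,0],[0,0,0],[0,0,0],[0,0,0],[0,0,0],[0,0,0],[0,0,0],[0,0,0],[0,0,0],[0,0,0]]}}

```text
time: 13.15
position: [0.6018, -0.0185, 0.1993]
tool_rot: [-0.087, 3.139, 0.001]
ft_force: [-1.9, -0.7, 7.2]
grip_width: 0.228
grip_force: 40.0
```

Emit:
{"name": "send_rows", "arguments": {"xyz": [[0,0,1],[0,0,2],[0,0,3],[0,0,4],[0,0,5],[0,0,6],[0,0,7],[0,0,8],[0,0,9],[0,0,9]], "dr": [[0,0,0],[0,0,0],[0,0,0],[0,0,0],[0,0,0],[0,0,0],[0,0,0],[0,0,0],[0,0,0],[0,0,0]]}}

```text
time: 13.98
position: [0.6013, -0.0184, 0.1887]
tool_rot: [0.087, -3.14, -0.001]
ft_force: [-2.2, -0.0, 4.6]
grip_width: 0.226
grip_force: 40.0
```

Emit:
{"name": "send_rows", "arguments": {"xyz": [[0,0,1],[0,0,2],[0,0,3],[0,0,4],[0,0,5],[0,0,5],[0,0,5],[0,0,5],[0,0,5],[0,0,5]], "dr": [[0,0,0],[0,0,0],[0,0,0],[0,0,0],[0,0,0],[0,0,0],[0,0,0],[0,0,0],[0,0,0],[0,0,0]]}}

```text
time: 14.82
position: [0.6013, -0.0185, 0.1886]
tool_rot: [-0.087, 3.139, -0.0]
ft_force: [-11.4, 0.3, 25.9]
grip_width: 0.228
grip_force: 40.0
```

Emit:
{"name": "send_rows", "arguments": {"xyz": [[0,0,-3],[0,0,-10],[0,0,-22],[0,0,-40],[0,0,-65],[0,0,-90],[0,0,-118],[0,0,-145],[0,0,-165],[0,0,-175]], "dr": [[0,0,0],[0,0,0],[0,0,0],[0,0,0],[0,0,0],[0,0,0],[0,0,0],[0,0,0],[0,0,0],[0,0,0]]}}

```text
time: 15.65
position: [0.6025, -0.0186, 0.3616]
tool_rot: [-0.087, 3.136, 0.001]
ft_force: [0.7, 0.2, -1.2]
grip_width: 0.227
grip_force: 40.0
```

Run:
```python
from arc import *
s=get_state();p,M=cur();print(p,s["ft_force"],s["grip_width"]*87)
print(delta(cur(),pose([.476,.314,.36],1.44,0)))
```

```text
[ 0.602 -0.019  0.362] [ 0.664  0.232 -1.214] 19.710648732034002
([107.9, 339.1, 1.3], [0.001, 0.004, 0.186])
```

Emit:
{"name": "send_rows", "arguments": {"xyz": [[5,17,0],[16,50,0],[28,88,0],[40,126,0],[52,164,0],[64,202,0],[76,240,0],[88,277,0],[99,312,0],[108,339,0]], "dr": [[0,0,0.018],[0,0,0.036],[0,0,0.054],[0,0,0.072],[0,0,0.09],[0,0,0.11],[0,0,0.13],[0,0,0.15],[0,0,0.17],[0,0,0.186]]}}

```text
time: 16.48
position: [0.4727, 0.3171, 0.3577]
tool_rot: [-0.201, -3.133, -0.002]
ft_force: [-0.6, 0.7, -1.4]
grip_width: 0.229
grip_force: 40.0
```

Emit:
{"name": "send_rows", "arguments": {"xyz": [[0,0,5],[0,0,25],[0,0,55],[0,0,90],[0,0,125],[0,0,160],[0,0,190],[0,0,215],[0,0,230],[0,0,230]], "dr": [[0,0,0],[0,0,0],[0,0,0],[0,0,0],[0,0,0],[0,0,0],[0,0,0],[0,0,0],[0,0,0],[0,0,0]]}}

```text
time: 17.32
position: [0.4722, 0.3116, 0.1235]
tool_rot: [-0.205, -3.127, 0.007]
ft_force: [-1.1, 0.1, -1.1]
grip_width: 0.223
grip_force: 40.0
```

Run:
```python
from arc import *
s=get_state();p,M=cur();print(p,s["ft_force"],s["grip_width"]*87)
print(delta(cur(),pose([.476,.314,.077],1.44,0)))
im=cv2.imread("pics/top2.png")
```

```text
[0.472 0.312 0.124] [-1.133  0.138 -1.079] 19.444209473961916
([-3.8, 3.1, 46.5], [-0.005, -0.008, 0.0])
```

Emit:
{"name": "send_rows", "arguments": {"xyz": [[-3,3,3],[-3,3,10],[-3,3,18],[-3,3,26],[-3,3,33],[-3,3,39],[-3,3,43],[-3,3,46],[-3,3,47],[-3,3,47]], "dr": [[0,0,0],[0,0,0],[0,0,0],[0,0,0],[0,0,0],[0,0,0],[0,0,0],[0,0,0],[0,0,0],[0,0,0]]}}

```text
time: 18.15
position: [0.4781, 0.3166, 0.0812]
tool_rot: [-0.205, -3.134, -0.001]
ft_force: [0.5, 0.3, -1.7]
grip_width: 0.228
grip_force: 40.0
```

Emit:
{"name": "send_rows", "arguments": {"xyz": [[0,0,0],[0,0,0],[0,0,0],[0,0,0],[0,0,-3],[0,0,-10],[0,0,-25],[0,0,-50],[0,0,-80],[0,0,-115]], "dr": [[0,0,0],[0,0,0],[0,0,0],[0,0,0],[0,0,0],[0,0,0],[0,0,0],[0,0,0],[0,0,0],[0,0,0]], "jaw": 60, "grip_force": 25}}

```text
time: 18.98
position: [0.4773, 0.316, 0.197]
tool_rot: [-0.205, -3.132, 0.001]
ft_force: [0.2, -0.7, 0.2]
grip_width: 0.684
grip_force: 0.0
```

Run:
```python
from arc import *
s=get_state();p,M=cur();print(p,s["ft_force"],s["grip_width"]*87)
s=get_state();np.savez("w7.npz",position=s["position"],tool_rot=s["tool_rot"]);a=get_image("wrist")[:,:,::-1];t=get_image("top")[:,:,::-1];cv2.imwrite("pics/top7.png",t);cv2.imwrite("pics/w7.png",a)
h=cv2.cvtColor(t,cv2.COLOR_BGR2HSV);k=cv2.inRange(h,(100,110,50),(125,255,255));k=cv2.morphologyEx(k,cv2.MORPH_CLOSE,np.ones((9,9)))
for c in cv2.findContours(k,0,2)[0]:
    if cv2.contourArea(c)>500: print(cv2.minAreaRect(c))
b=cv2.resize(t[50:300,120:360],(400,417));cv2.imwrite("pics/m7.png",np.hstack([b,cv2.copyMakeBorder(cv2.resize(a,(400,300)),0,117,0,0,cv2.BORDER_CONSTANT)]))
print(delta((p,M),pose([.6997,.0576,.36],.1,0)))
```

```text
[0.477 0.316 0.197] [ 0.202 -0.7    0.212] 59.49886630399979
((299.5689697265625, 180.82760620117188), (51.73733901977539, 33.88256072998047), 85.2363510131836)
((545.5693359375, 97.01188659667969), (67.74258422851562, 77.38025665283203), 54.72758102416992)
([-253.7, -227.4, -163.4], [-0.002, -0.002, 1.34])
```

View pics/m7.png

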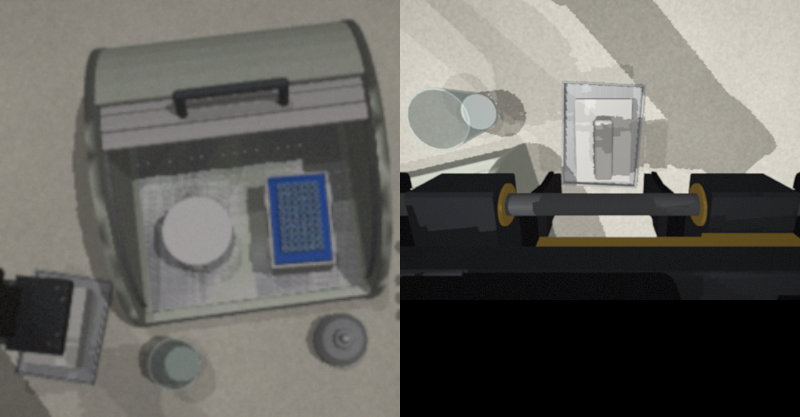

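Emit:
{"name": "send_rows", "arguments": {"xyz": [[0,0,-10],[0,0,-30],[0,0,-60],[0,0,-95],[0,0,-130],[0,0,-160],[-30,-27,-175],[-55,-50,-175],[-80,-72,-175],[-105,-94,-175]], "dr": [[0,0,0],[0,0,0.08],[0,0,0.16],[0,0,0.26],[0,0,0.36],[0,0,0.46],[0,0,0.56],[0,0,0.66],[0,0,0.76],[0,0,0.86]], "jaw": 36}}

```text
time: 19.92
position: [0.5707, 0.208, 0.3714]
tool_rot: [-1.499, -2.76, 0.001]
ft_force: [0.9, 0.3, -0.1]
grip_width: 0.416
grip_force: 0.0
```

Run:
```python
from arc import *
print(cur()[0],delta(cur(),pose([.709,.0595,.365],.1,0)))
```

```text
[0.571 0.208 0.371] ([-199.9, 35.2, 6.2], [-0.001, -0.0, 0.475])
```

Emit:
{"name": "send_rows", "arguments": {"xyz": [[-20,3,6],[-45,8,6],[-72,13,6],[-100,18,6],[-128,23,6],[-156,28,6],[-180,32,6],[-200,35,6],[-200,35,6],[-200,35,6]], "dr": [[0,0,0.06],[0,0,0.12],[0,0,0.18],[0,0,0.24],[0,0,0.3],[0,0,0.36],[0,0,0.42],[0,0,0.475],[0,0,0.475],[0,0,0.475]]}}

```text
time: 20.75
position: [0.7091, 0.0601, 0.3635]
tool_rot: [-2.102, -2.331, 0.003]
ft_force: [0.6, -0.0, -0.4]
grip_width: 0.418
grip_force: 0.0
```

Run:
```python
from arc import *
s=get_state();C=cam("wrist",s);im=get_image("wrist")[:,:,::-1];cv2.imwrite("pics/w8.png",im)
print(cur()[0],delta(cur(),pose([.709,.0595,.266],.1,0)))
print(proj(C,[.7095,.058,.266]),proj(C,[.7037,.1157,.266]))
g=cv2.cvtColor(im,cv2.COLOR_BGR2GRAY).astype(int)
for y in (150,170,190,210): 
    d=np.where(g[y,200:360]<75)[0]+200;print(y,d.min() if len(d) else None,d.max() if len(d) else None)
```

```text
[0.709 0.062 0.364] ([-2.5, 0.4, 98.1], [-0.003, -0.002, 0.006])
[284.543 219.193] [284.931 141.061]
150 281 295
170 281 295
190 281 295
210 281 295
```

Emit:
{"name": "send_rows", "arguments": {"xyz": [[-2,2,10],[-2,2,25],[-2,2,45],[-2,2,65],[-2,2,80],[-2,2,90],[-2,2,96],[-2,2,98],[-2,2,98],[-2,2,98]], "dr": [[0,0,0],[0,0,0],[0,0,0],[0,0,0],[0,0,0],[0,0,0],[0,0,0],[0,0,0],[0,0,0],[0,0,0]]}}

```text
time: 21.63
position: [0.7116, 0.06, 0.2683]
tool_rot: [2.101, 2.335, 0.002]
ft_force: [-0.4, 0.7, -0.6]
grip_width: 0.415
grip_force: 0.0
```

Emit:
{"name": "send_rows", "arguments": {"xyz": [[0,0,0],[0,0,0],[0,0,0],[0,0,0],[0,0,0],[0,0,0],[0,0,0],[0,0,0],[0,0,0],[0,0,0]], "dr": [[0,0,0],[0,0,0],[0,0,0],[0,0,0],[0,0,0],[0,0,0],[0,0,0],[0,0,0],[0,0,0],[0,0,0]], "jaw": 0, "grip_force": 25}}

```text
time: 22.47
position: [0.7119, 0.0598, 0.2676]
tool_rot: [2.101, 2.335, 0.003]
ft_force: [4.5, 1.1, 0.4]
grip_width: 0.129
grip_force: 25.0
```

Run:
```python
from arc import *
s=get_state();print(cur()[0],s["ft_force"],s["grip_width"]*87)
x,d=arc(100,64,0,0);print(x)
```

```text
[0.712 0.06  0.268] [4.467 1.082 0.353] 11.219125916966362
[[0, -14, -2], [0, -27, -3], [0, -41, -3], [0, -55, -3], [0, -68, -1], [0, -82, 1], [0, -95, 4], [1, -108, 8], [1, -121, 13], [1, -133, 19]]
```

Emit:
{"name": "send_rows", "arguments": {"xyz": [[0,-14,-2],[0,-27,-3],[0,-41,-3],[0,-55,-3],[0,-68,-1],[0,-82,1],[0,-95,4],[0,-108,8],[0,-121,13],[0,-133,19]], "dr": [[-0.017,0,0],[-0.035,0,0],[-0.052,0,0],[-0.07,0,0],[-0.087,0,0],[-0.105,0,0],[-0.122,0,0],[-0.14,0,0],[-0.157,0,0],[-0.175,0,0]]}}

```text
time: 23.3
position: [0.5797, 0.0463, 0.2496]
tool_rot: [2.017, 2.241, 0.203]
ft_force: [3.9, 0.8, 4.0]
grip_width: 0.129
grip_force: 25.0
```

Run:
```python
from arc import *
s=get_state();p,M=cur();print(p,M[:,2],s["ft_force"],s["grip_width"]*87)
a=np.degrees(np.arcsin((p[2]-.05)/.218));print(a)
x,d=arc(a,32,0,0);print(x)
```

```text
[0.58  0.046 0.25 ] [ 0.178  0.02  -0.984] [3.91  0.81  3.995] 11.257483803234518
66.26816408504692
[[0, -13, 3], [0, -25, 8], [0, -37, 12], [0, -49, 18], [0, -60, 24], [0, -71, 31], [0, -82, 39], [0, -92, 47], [0, -102, 56], [0, -111, 65]]
```

Emit:
{"name": "send_rows", "arguments": {"xyz": [[0,-13,3],[0,-25,8],[0,-37,12],[0,-49,18],[0,-60,24],[0,-71,31],[0,-82,39],[0,-92,47],[0,-102,56],[0,-111,65]], "dr": [[-0.017,0,0],[-0.035,0,0],[-0.052,0,0],[-0.07,0,0],[-0.087,0,0],[-0.105,0,0],[-0.122,0,0],[-0.14,0,0],[-0.157,0,0],[-0.175,0,0]]}}

```text
time: 24.13
position: [0.488, 0.0369, 0.1679]
tool_rot: [1.919, 2.133, 0.399]
ft_force: [34.8, 3.3, -16.9]
grip_width: 0.128
grip_force: 25.0
```

Run:
```python
from arc import *
s=get_state();p,M=cur();print(p,M[:,2],s["ft_force"],s["grip_width"]*87,s["joint_positions"])
a=np.degrees(np.arcsin((p[2]-.05)/.218));print(a,p+.218*np.cos(np.radians(a))*np.array([.995,.1,0]))
x,d=arc(a,12.5,0,0);print(x)
```

```text
[0.488 0.037 0.168] [ 0.358  0.039 -0.933] [ 34.846   3.31  -16.904] 11.151984741318703 [ 0.056 -0.225 -0.171  2.215 -0.05   0.781  0.017]
32.73606553438261 [0.67  0.055 0.168]
[[0, -6, 5], [0, -12, 10], [0, -18, 15], [0, -23, 20], [0, -29, 25], [0, -34, 31], [0, -39, 37], [0, -44, 43], [0, -49, 49], [0, -53, 55]]
```

Emit:
{"name": "send_rows", "arguments": {"xyz": [[0,0,4],[0,-6,9],[0,-12,14],[0,-17,19],[0,-23,24],[0,-28,29],[0,-32,34],[0,-36,39],[0,-40,44],[0,-43,48]], "dr": [[0,0,0],[0,0,0],[0,0,0],[0,0,0],[0,0,0],[0,0,0],[0,0,0],[0,0,0],[0,0,0],[0,0,0]]}}

```text
time: 24.97
position: [0.4632, 0.0342, 0.1092]
tool_rot: [1.922, 2.136, 0.394]
ft_force: [10.3, 1.6, 6.9]
grip_width: 0.122
grip_force: 25.1
```

Run:
```python
from arc import *
s=get_state();p,M=cur();print(p,M[:,2],s["ft_force"],s["grip_width"]*87,s["joint_positions"])
a=np.degrees(np.arcsin((p[2]-.05)/.218));print(a,p+.218*np.cos(np.radians(a))*np.array([.995,.1,0]))
x,d=arc(a,12.5,0,0);print(x)
```

```text
[0.463 0.034 0.109] [ 0.353  0.038 -0.935] [10.3    1.563  6.877] 10.622340385175429 [ 0.055 -0.207 -0.177  2.329 -0.05   0.654  0.014]
15.752050022142075 [0.672 0.055 0.109]
[[0, -1, 1], [0, -1, 2], [0, -2, 3], [0, -3, 4], [0, -4, 5], [0, -4, 6], [0, -5, 7], [0, -6, 8], [0, -6, 9], [0, -7, 10]]
```

Emit:
{"name": "send_rows", "arguments": {"xyz": [[0,-1,1],[0,-2,3],[0,-2,5],[0,-3,7],[0,-4,9],[0,-5,11],[0,-5,12],[0,-5,12],[0,-5,12],[0,-5,12]], "dr": [[0,0,0],[0,0,0],[0,0,0],[0,0,0],[0,0,0],[0,0,0],[0,0,0],[0,0,0],[0,0,0],[0,0,0]]}}

```text
time: 25.8
position: [0.466, 0.0343, 0.1018]
tool_rot: [1.918, 2.131, 0.4]
ft_force: [-4.8, -0.1, 32.4]
grip_width: 0.128
grip_force: 25.0
```

Emit:
{"name": "send_rows", "arguments": {"xyz": [[0,0,-6],[0,0,-6],[0,0,-6],[0,0,-6],[0,0,-10],[0,0,-25],[0,0,-45],[0,0,-65],[0,0,-85],[0,0,-100]], "dr": [[0,0,0],[0,0,0],[0,0,0],[0,0,0],[0,0,0],[0,0,0],[0,0,0],[0,0,0],[0,0,0],[0,0,0]], "jaw": 32}}

```text
time: 26.63
position: [0.4442, 0.0349, 0.164]
tool_rot: [1.939, 2.166, 0.353]
ft_force: [0.2, 0.2, 1.7]
grip_width: 0.368
grip_force: 0.0
```

Run:
```python
from arc import *
s=get_state();C=cam("wrist",s);np.savez("w9.npz",position=s["position"],tool_rot=s["tool_rot"]);im=get_image("wrist")[:,:,::-1];cv2.imwrite("pics/w9.png",im);b=get_image("scene")[:,:,::-1];cv2.imwrite("pics/scene9.png",b)
f=np.array([.995,.1,0]);l=np.array([-.1,.995,0]);A=np.array([.672,.0536,.05])
for j in (0,.04,.1,.2):
    a=np.radians(13.5)+j;B=A+.218*(-np.cos(a)*f+np.array([0,0,np.sin(a)]));print(j,proj(C,B+.05*l),proj(cam("scene"),B+.058*l),proj(cam("scene"),B-.058*l))
print(cur()[0],s["ft_force"])
crop=b[190:290,230:350];cv2.imwrite("pics/m9.png",np.hstack([cv2.resize(crop,(384,320),interpolation=2),cv2.resize(im,(416,320))]))
```

```text
0 [278.217 160.86 ] [285.977 262.08 ] [314.823 226.624]
0.04 [285.911 162.285] [285.304 260.731] [314.387 225.051]
0.1 [299.419 164.55 ] [284.068 258.525] [313.512 222.518]
0.2 [327.77  168.661] [281.396 254.368] [311.452 217.849]
[0.442 0.032 0.161] [0.208 0.229 1.742]
```

View pics/m9.png

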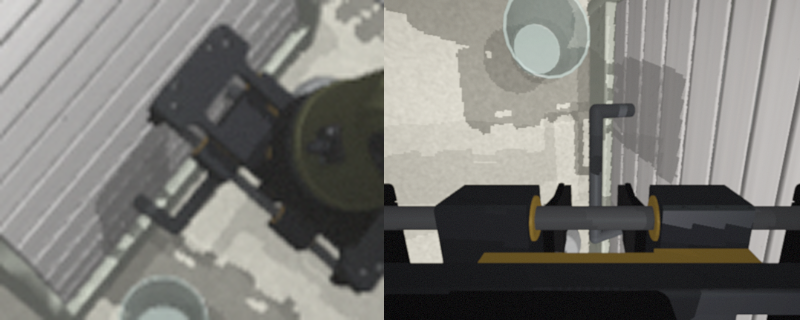

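Run:
```python
from arc import *
p,M=cur();s=get_state();print(p,M[:,2],s["joint_positions"],s["qd"])
f=np.array([.995,.1,0]);A=np.array([.672,.0536,.05]);a=np.radians(13.5);B=A+.218*(-np.cos(a)*f+np.array([0,0,np.sin(a)]))
print(B,M.T@(B-p)*1000)
```

```text
[0.442 0.032 0.161] [ 0.309  0.031 -0.95 ] [ 0.217 -0.301 -0.304  2.266 -0.123  0.85   0.082] [-0.09   0.006  0.11   0.03   0.057 -0.023 -0.043]
[0.461 0.032 0.101] [-1.342 -0.595 62.793]
```

Emit:
{"name": "send_rows", "arguments": {"xyz": [[0,0,0],[0,0,0],[0,0,0],[0,0,0],[0,0,6],[0,0,12],[0,0,18],[0,0,24],[0,0,30],[0,0,34]], "dr": [[0,0,0],[0,0,0],[0,0,0],[0,0,0],[0,0,0],[0,0,0],[0,0,0],[0,0,0],[0,0,0],[0,0,0]], "jaw": 0}}

```text
time: 27.57
position: [0.4538, 0.0339, 0.1281]
tool_rot: [1.945, 2.163, 0.348]
ft_force: [-0.4, -0.4, -0.0]
grip_width: 0.006
grip_force: 0.0
```

Run:
```python
from arc import *
p,M=cur();s=get_state();print(p,M[:,2],s["ft_force"],s["joint_positions"])
f=np.array([.995,.1,0]);A=np.array([.672,.0536,.05]);a=np.radians(13.5);B=A+.218*(-np.cos(a)*f+np.array([0,0,np.sin(a)]))
print(M.T@(B-p)*1000)
```

```text
[0.454 0.034 0.128] [ 0.312  0.033 -0.95 ] [-0.411 -0.358 -0.027] [ 0.212 -0.23  -0.315  2.286 -0.103  0.758  0.063]
[-2.215 -1.841 28.094]
```

Emit:
{"name": "send_rows", "arguments": {"xyz": [[0,-2,1],[0,-2,2],[0,-2,3],[0,-2,4],[0,-2,5],[0,-2,6],[0,-2,7],[0,-2,8],[0,-2,8],[0,-2,8]], "dr": [[0,0,0],[0,0,0],[0,0,0],[0,0,0],[0,0,0],[0,0,0],[0,0,0],[0,0,0],[0,0,0],[0,0,0]]}}

```text
time: 28.4
position: [0.4548, 0.0338, 0.1215]
tool_rot: [1.944, 2.162, 0.349]
ft_force: [-2.7, 0.1, 3.7]
grip_width: 0.005
grip_force: 2.5
```

Emit:
{"name": "send_rows", "arguments": {"xyz": [[0,0,1],[0,0,2],[0,0,3],[0,0,4],[0,0,5],[0,0,5],[0,0,5],[0,0,5],[0,0,5],[0,0,5]], "dr": [[0,0,0],[0,0,0],[0,0,0],[0,0,0],[0,0,0],[0,0,0],[0,0,0],[0,0,0],[0,0,0],[0,0,0]]}}

```text
time: 29.23
position: [0.4552, 0.0339, 0.1206]
tool_rot: [1.945, 2.163, 0.344]
ft_force: [-38.2, -3.1, 50.9]
grip_width: 0.01
grip_force: 29.2
```

Emit:
{"name": "send_rows", "arguments": {"xyz": [[0,0,-5],[0,0,-10],[0,0,-20],[0,0,-30],[0,0,-40],[0,0,-45],[0,0,-45],[0,0,-45],[0,0,-45],[0,0,-45]], "dr": [[0,0,0],[0,0,0],[0.05,0,0],[0.1,0,0],[0.15,0,0],[0.2,0,0],[0.2,0,0],[0.2,0,0],[0.2,0,0],[0.2,0,0]]}}

```text
time: 30.07
position: [0.4412, 0.0324, 0.1581]
tool_rot: [2.045, 2.274, 0.135]
ft_force: [0.2, -0.5, 0.3]
grip_width: 0.007
grip_force: 0.0
```

Run:
```python
from arc import *
s=get_state();print(cur()[0],s["ft_force"],s["time"],s["qd"])
T=cam("top");b=get_image("scene")[:,:,::-1];cv2.imwrite("pics/scene10.png",b)
# bar corner: darkest run near (286,262)
g=cv2.cvtColor(b,cv2.COLOR_BGR2GRAY);k=(g<70).astype(np.uint8)[240:275,265:300]
for r in k[::2]: print(''.join('#' if v else '.' for v in r))
```

```text
[0.441 0.032 0.158] [ 0.194 -0.509  0.288] 30.0667 [ 0.    -0.005 -0.001 -0.003 -0.     0.005 -0.001]
...........................########
...........................########
..............................#####
.............................######
............................####...
..........................#####....
........................#####......
.......#...............#####.......
...........#...##....#####.........
.............###########...........
...............########............
..................###..............
...................................
...................................
...................................
...................................
...................................
...................................
```

Run:
```python
from arc import *
s=get_state();C=cam("wrist",s);im=get_image("wrist")[:,:,::-1];cv2.imwrite("pics/w10.png",im)
g=cv2.cvtColor(im,cv2.COLOR_BGR2GRAY)
f=np.array([.995,.1,0]);l=np.array([-.1,.995,0])
for ax in (.670,.674):
  A=np.array([ax,.0536,.05])
  for j in (0,.04,.08):
    a=np.radians(13.5)+j;B=A+.218*(-np.cos(a)*f+np.array([0,0,np.sin(a)]));print(ax,j,[proj(C,B+t*l).round(1).tolist() for t in (.03,.05,.058)])
for y in (150,170,190,210):
    d=np.where(g[y,220:340]<75)[0]+220;print(y,d.min() if len(d) else 0,d.max() if len(d) else 0,len(d))
col=np.where(g[100:230,:]<75);
t=get_image("top")[:,:,::-1];cv2.imwrite("pics/top10.png",t);k=cv2.cvtColor(t,cv2.COLOR_BGR2GRAY)[225:250,235:320]<50
for r in k: print(''.join('#' if v else '.' for v in r))
A=np.array([.672,.0536,.05])
for j in (0,.04,.08):
    a=np.radians(13.5)+j;B=A+.218*(-np.cos(a)*f+np.array([0,0,np.sin(a)]));print(j,proj(cam("top"),B+.058*l),proj(cam("top"),B-.058*l))
```

```text
0.67 0 [[301.8, 190.0], [302.5, 157.7], [302.7, 144.3]]
0.67 0.04 [[307.9, 192.8], [308.7, 159.2], [309.1, 145.3]]
0.67 0.08 [[315.0, 195.7], [316.1, 160.8], [316.5, 146.3]]
0.674 0 [[308.1, 190.5], [308.9, 158.3], [309.2, 144.9]]
0.674 0.04 [[314.4, 193.3], [315.4, 159.8], [315.8, 146.0]]
0.674 0.08 [[321.7, 196.3], [323.0, 161.5], [323.5, 147.0]]
150 305 337 33
170 304 321 18
190 304 321 18
210 303 320 18
....................########......................####..........####.................
.....................#######......................####.........#####.................
.....................#######.......................###..........##.#.................
.....................#######.......................###...........###.................
.....................########......................####..........###.................
.....................########......................####..........###.................
...........####.......#######......................####..........####................
..........######......#######......................####.........#####................
.
[... 878 characters left out ...]
..############################################################....
............######.###########################################....###############....
............##################################################....################...
............###################################################..#################...
............#######################################################################..
.........#.#############################################################.#######.##..
....################################################################################.
0 [250.067 250.192] [303.859 243.269]
0.04 [249.658 248.989] [303.976 242.005]
0.08 [249.226 247.606] [304.07 240.56]
```

Run:
```python
from arc import *
s=get_state();C=cam("wrist",s);S=cam("scene")
g=cv2.cvtColor(cv2.imread("pics/scene10.png"),cv2.COLOR_BGR2GRAY)
pts=[]
for r in range(247,258):
    d=np.where(g[r,278:300]<75)[0]+278;pts.append((d.mean(),r))
pts=np.array(pts);m=np.polyfit(pts[:,1],pts[:,0],1);print(m)
for v in (165,175,185,200):
    o,d=ray(C,(312.6-(v-170)*.025,v));z=np.linspace(.07,.15,801);P=o+d*((z[:,None]-o[2])/d[2])
    e=[proj(S,q)[0]-np.polyval(m,proj(S,q)[1]) for q in P];i=np.argmin(np.abs(e));print(v,P[i],proj(S,P[i]),"joint",np.arcsin((P[i][2]-.05)/.218)-np.radians(13.5))
```

```text
[ -1.087 564.778]
165 [0.468 0.075 0.07 ] [286.322 257.06 ] joint -0.14374714260176974
175 [0.469 0.068 0.07 ] [288.073 254.899] joint -0.14374714260176974
185 [0.468 0.062 0.076] [290.004 252.781] joint -0.11699279622990139
200 [0.465 0.055 0.096] [293.037 249.99 ] joint -0.022542878197815752
```

Run:
```python
from bench import *
print(close_job())
```

```text
the job is handed in; nothing more can be done
None
```

I handed the job in at about 30 s of the allowed 72 s, but no verdict came back. The refill is pressed home to a hard stop, the hood is back in its tray and the cover is pressed down to its stop, with no sign of a bystander moving. One slip: I viewed 11 pictures, one over the limit of 10.

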